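# Slide a full vial rack home in the sample loader

## Robot

A 6-joint arm with a two-finger parallel gripper is mounted at the origin on the work surface. World frame = base frame: x ahead of the robot, y to its left, z up, the work surface at z = 0. Lengths are in mm, angles in rad, forces in N, time in s.
With the tool pointing down it reaches from about 375 to 925 mm from the base axis. Payload 5.7 kg.
Tool frame: the origin (TCP) lies midway between the tips of the shut fingers; the grasp point (between the pads) lies 19 mm behind it; z points along the fingers, y is the direction in which the jaws open and shut (so a half turn about z gives the same grasp; the last joint's range is limited). The gripper opens to 88 mm and grips with 3 to 60 N. Pads are 20 mm wide; open, the fingers measure 115 mm over their backs; the gripper's body (75 mm by 178 mm) begins 61 mm behind the grasp point.
Start: joints at [1.155, 0.359, 1.51, -0, 1.272, -0.115], TCP at [177.763, 573.029, 222.623] pointing down, gripper open.
Joint ranges: [-2.97, 2.97], [-1.01, 2.36], [0.21, 2.38], [-0.96, 4.11], [0.2, 2.71], [-2.98, 2.98]. Speed limits (rad/s): [2.39, 2.39, 3.14, 3.14, 3.14, 3.14].

## Interface

Orientations are given as a 3x3 rotation matrix whose columns are the frame's x, y, z axes.
In Python, from bench import telemetry, optics, hand_in, boxes_of, outline_of, mark_of gives the robot as it stands.
- The arm moves only by the tool play_rows, never from a script. Its argument "commands" is a list of rows, each a list of 2 entries, a list of its own where there are three numbers: the shift along the tool's x, y, z in mm, then the turn about the tool's z in rad. In form: [[[dx, dy, dz], turn], ...]. A call has 1 to 8 rows; each row shifts and turns the commanded pose from where the row before left it, along the tool's axes as they then stand; what a row does not reach is not made up. A row lasts 1/12 s, in which the tool goes at most 41.7 mm and 7.16 degrees, less where a joint would pass 70% of its speed; a pose out of reach is approached as far as the arm can. A call with a gripper value outside its range is refused whole. "grip" is the opening, from 0 (shut) to 1 (fully open), set as the call begins (left out, the last holds). The fingers move at their own pace and stop on an object; "squeeze" is the grip in N (left out, the last holds). Time passes only in rows, so rows that do not move let the fingers close. It gives the time, the measured TCP pose, the force and the opening at its end, in the units of the state.
- telemetry.get_obs(): the state, without advancing time (a new reading comes with each control period).
- optics.capture(name): name is "scene" or "side" or "wrist"; returns the picture (400x640x3 uint8, blue, green, red); there is no depth.
- optics.camera_params(name): a dict with "fx", "fy", "cx", "cy" (pixels), "eye" and "orientation" of the camera in the world. Camera axes: x right, y down, z forward; pixel columns grow to the right and rows downward; lengths in mm; the calibration is good to about 2 mm. A picture is of the moment at which its call begins: read the wrist's pose just before it. camera_params takes no time and is no camera call; for the wrist camera it gives the pose at the moment of the call.
- hand_in(): hands the job in, once; it reports no verdict.
Trained networks look in the newest picture that a camera, given by its name, has taken for a name from the list of things; names that differ only in an ending like _2 or _b are one class to them, and where a whole thing is asked for, a point or a joint stands for the part that bears it (a point fixed in the world has none). Each returns a list of dicts, best first, with "score" (0 to 1); they miss things now and then, are a little off and sometimes report something else, mostly with a low value. They report only what shows in the picture. A call takes as long as a camera call.
- boxes_of(camera, thing): "position" ([x, y, z] in mm, in world coordinates, good to about 4 mm: the middle of the surface that is visible of it).
- outline_of(camera, thing): "pixels" (400x640 bool, what is visible of it).
- mark_of(camera, thing): "position" ([x, y, z] in mm, in world coordinates, good to about 4 mm: a listed point, or the origin of a listed thing).
The state is a dict: "t": time; "joint_pos": joint angles; "joint_velocities": joint speeds; "joint_efforts": joint torques, N m; "eef_pos": TCP position; "orientation": TCP orientation; "wrist_force": force on the tool from outside, world axes, zero at the start; "moment": the same for the moment, N m; "grip_width": finger opening in mm.
Only numpy, scipy, OpenCV 4.12 (cv2) and the standard library are available. Lean on these libraries where they do the work, as an engineer would, in place of code of your own. Each camera call takes 0.05 s, during which the arm holds its last target.

## Task

Push the full rack of blue-capped vials along the sample loader's lane with your fingertips until it is fully home against the two black bumpers at the far end, keeping both the rack and your fingers off the two blue guide rails the whole way; then press the green load key fully down and let it go. Slide the rack only: it must not be lifted or tipped. Leave the red key and all the bottles, loose vials and other things on the bench alone.

Things in the scene. Friction and masses are not known exactly. Their poses are not given: they have to be found in the camera images.
- rack: Full vial rack, loose on the deck before the lane, off-centre and turned up to 12 degrees: a grey block 112 mm long (x), 95 wide (y), 36 high, sides vertical, with 42 blue vial caps 10 mm above its top (46 mm in all). Mass 0.2 to 0.4 kg, friction on the deck 0.45 to 0.75. Origin: centre of its underside; +x is the end that goes first into the lane, z up.
- loader: Sample loader, fixed: aluminium deck 12 mm thick (x = -215 to 125, 260 mm wide), then a white docking bay 60 mm high (x = 125 to 275 mm, 270 wide). Origin on the bench top under the lane's centre line; +x runs down the lane to the bumpers, y left, z up. Lane: x = -30 to 120 mm, centred on y = 0; before it the deck is a flat open apron. Rack home: its origin at x = 64, y near 0, z = 12 mm here.
- rail_left: The blue guide rail on the left (+y) of the lane, fixed on the deck: 150 mm long, 8 mm thick, 12 mm high (top 24 mm above the bench); its inner face is 55.5 mm from the lane's centre line, so the 95 mm rack has 8 mm of room on each side. Origin: centre of its underside, on the deck; x along the lane. Not to be touched.
- rail_right: The blue guide rail on the right (-y) of the lane, the mirror image of the left one, the lane between them 111 mm wide. Origin: centre of its underside; x along the lane. Not to be touched.
- lane_mouth (a point): Point on the deck's top, on the lane's centre line, level with the near ends of the rails. Axes as the loader's.
- lane_stop (a point): Point on the deck's top, on the lane's centre line, level with the faces of the two black rubber bumpers (each 20 mm wide, 8 to 26 mm above the deck, 30 mm to either side of the centre line). The rack's front face rests here when it is home. Axes as the loader's.
- load_key_top (a point): Centre of the top of the green load key, a round push key 32 mm across in a black collar 48 mm across, on the deck outside the rails, left or right of the lane (the green and red keys change sides). Its top is 34 mm above the bench and moves straight down when pressed.
- load_key (a joint): Travel of the green key: 0 up, 0.006 m fully down; it springs back by itself. It starts to move at about 1.5 N and is fully down at 5 N.
- eject_key_top (a point): Centre of the top of the red eject key, the same size as the green one, on the other side of the lane. Not to be pressed.
- eject_key (a joint): Travel of the red key: 0 up, 0.006 m fully down.
- vial_clear: A loose clear vial with a blue cap, 12 mm across, 33 mm tall, standing on the deck outside the left rail. Origin: centre of its underside.
- vial_amber: A loose amber vial with a blue cap, 12 mm across, 33 mm tall, standing on the deck outside the right rail. Origin: centre of its underside.
- white_bottle: Small white bottle, 42 mm across, 75 mm tall, standing on the bench beside the deck. Origin: centre of its underside.
- amber_jar: Small amber jar with a white lid, 44 mm across, 62 mm tall, standing on the bench beside the deck. Origin: centre of its underside.
- reagent_bottle: Dark red reagent bottle, 86 mm across, 180 mm tall, on the bench to the left. Origin: centre of its underside.
- solvent_bottle: Clear bottle with a blue cap, 70 mm across, 140 mm tall, on the bench to the left. Origin: centre of its underside.
- tip_box: White pipette-tip box with a pale blue lid, 85 x 122 x 65 mm, on the bench to the right. Origin: centre of its underside.
- spare_rack: Empty white vial rack, 112 x 95 x 36 mm, on the bench to the right. Origin: centre of its underside.
- marker: Black and white marker pen, 135 mm long, 12 mm thick, lying on the bench to the left. Origin: under its middle.

How it is judged (in metres and radians):
On the way, in this order (a step that is already met when the one before it is completed fails the run):
1. the rack stands home in the lane, its front within 4 mm of the bumpers (x of rack in the frame of loader between 0.06 and 0.068 m and y of rack in the frame of loader between -0.008 and 0.008 m and z of rack in the frame of loader between 0.009 and 0.015 m and angle between rack's own z axis and vertical below 0.05 rad and angle between the x axis of rack and the x axis of loader, either way round below 0.1 rad), for 0.2 s.
2. the green load key is pressed down (at least 4.5 of its 6 mm) with the rack home (all of step 1 and value of joint load_key above 0.0045 m), for 0.05 s.
At the end, for the whole second after the job is handed in: The rack stands flat on the deck inside the lane, its front within 4 mm of the bumpers, within 8 mm of the centre line and turned less than 0.1 rad, at rest; the green key has been pressed at least 4.5 mm after that and is up again; the red key is up; no bystander has moved more than 15 mm (all of step 1 and linear speed of rack below 0.01 m/s and value of joint each of load_key, eject_key below 0.002 m and distance of each of vial_clear, vial_amber, white_bottle, amber_jar, reagent_bottle, solvent_bottle, tip_box, spare_rack, marker from where it was at the start of the episode below 0.015 m); the robot touches nothing.
It fails at once if a guide rail is touched by the rack, the robot or anything else (more than 0.2 N) (contact force between any of rail_left, rail_right and anything else above 0.2 N).
It fails at once if the rack is lifted more than 6 mm off the deck or tipped more than 0.12 rad (z of rack in the frame of loader above 0.018 m or angle between rack's own z axis and vertical above 0.12 rad).
It fails at once if the red eject key is pressed (more than 3 mm) (value of joint eject_key above 0.003 m).
It fails at once if a bottle, loose vial or other bystander is moved more than 15 mm (distance of any of vial_clear, vial_amber, white_bottle, amber_jar, reagent_bottle, solvent_bottle, tip_box, spare_rack, marker from where it was at the start of the episode above 0.015 m).
It also fails if it takes over 64 s, if anything falls off the work surface, if the arm or the gripper's body presses on something with over 40 N, if the wrist force passes 120 N, or if a joint passes its speed limit or range.

## Working session

There is one attempt and no reset: what is moved stays moved. The work goes in short steps, Python scripts to look and compute and a tool call to move; the robot and the scene stay as the last step left them, time stands still between calls to the robot, and variables do not carry over. Pictures are saved under pics/ and viewed, and the job is handed in when it is done.

Besides the shell and the picture viewer there is one more tool, called after ">>>" as name([rows], argument=value, ...), one row to a line, values as JSON. play_rows: Moves the arm, as the interface text tells. Its arguments: {"type":"object","properties":{"commands":{"type":"array"},"grip":{"type":"number"},"squeeze":{"type":"number"}},"required":["commands"]}

```bash
ls; mkdir -p pics; python3 - <<'E'
from bench import telemetry, optics, hand_in, boxes_of, outline_of, mark_of
import cv2, numpy as np
o=telemetry.get_obs()
print(o)
for c in ["scene","side","wrist"]:
    im=optics.capture(c); cv2.imwrite(f"pics/a_{c}.png",im)
    print(c,optics.camera_params(c))
for c in ["scene","side"]:
    for n in ["rack","loader","lane_mouth","lane_stop","load_key_top","eject_key_top","rail_left","rail_right"]:
        r=mark_of(c,n)
        print(c,n,[(np.round(d["position"],1).tolist(),round(d["score"],2), [k for k in d if k not in("position","score")]) for d in r[:2]])
print(telemetry.get_obs()["t"])
E
```

```text
pics
{'t': 0.0, 'joint_pos': array([ 1.15491247e+00,  3.59519694e-01,  1.51144553e+00,  1.92651487e-05,
        1.27252966e+00, -1.15067656e-01]), 'joint_velocities': array([-0.00164265, -0.00014622,  0.00114761, -0.00041031,  0.00172179,
       -0.00052251]), 'joint_efforts': array([ 2.40025925e-03, -5.15374124e+01, -2.70732075e+01,  6.78424467e-02,
        3.50095436e-02, -1.49020307e-04]), 'eef_pos': array([177.47163133, 572.40519078, 221.79589414]), 'orientation': array([[-9.55093190e-01,  2.96304542e-01, -7.85346067e-04],
       [ 2.96305488e-01,  9.55091648e-01, -1.73265031e-03],
       [ 2.36685314e-04, -1.88754486e-03, -9.99998191e-01]]), 'wrist_force': array([ 0.58868518, -0.46017822, -0.43531733]), 'moment': array([-0.05766532,  0.01538002, -0.02787379]), 'grip_width': 87.93449364493208}
scene {'fx': 457.4760135779493, 'fy': 457.4760135779493, 'cx': 326.8520309021227, 'cy': 197.96802723237076, 'eye': array([1242.75562033,   56.0698971 , 1004.94283296]), 'orientation': array([[-0.0572305 ,  0.77447888, -0.63000566],
       [ 0.99833722,  0.04004077, -0.04146726],
       [-0.
[... 1044 characters left out ...]
cene eject_key_top [([647.6, -118.9, 12.1], 0.53, []), ([705.4, 27.7, 33.3], 0.51, [])]
scene rail_left [([669.2, -5.3, 9.1], 0.52, [])]
scene rail_right [([647.8, -117.3, 10.5], 0.7, []), ([679.1, -162.6, 30.3], 0.19, [])]
side rack [([492.6, -42.5, 12.1], 0.67, [])]
side loader [([613.8, -53.5, -0.9], 0.82, [])]
side lane_mouth [([586.4, -49.5, 13.6], 0.64, [])]
side lane_stop [([734.2, -71.7, 5.8], 0.72, []), ([496.2, -233.2, -3.9], 0.58, [])]
side load_key_top [([682.7, -163.4, 36.4], 0.49, [])]
side eject_key_top [([708.3, 30.2, 32.8], 0.53, []), ([584.2, -49.8, 16.4], 0.4, [])]
side rail_left []
side rail_right [([651.3, -119.4, 10.7], 0.58, []), ([685.9, -162.7, 36.7], 0.39, [])]
0.95
```

View pics/a_scene.png

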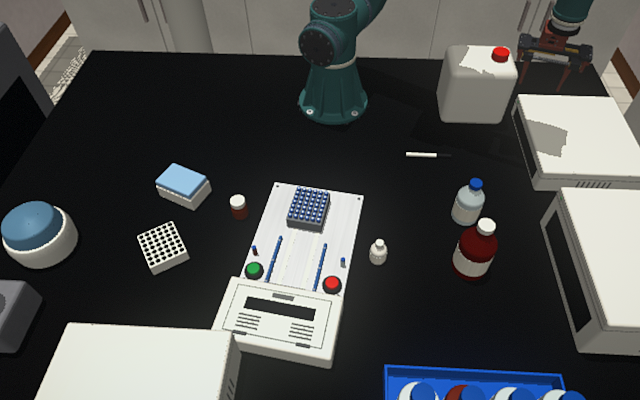

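View pics/a_side.png

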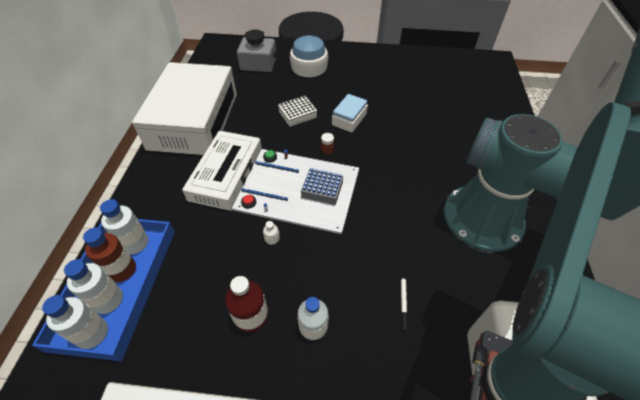

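View pics/a_wrist.png

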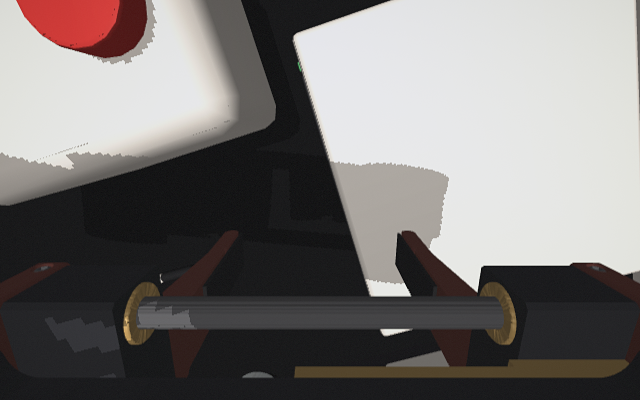

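The scene shows the green key on the right (254,268) and the red key on the left (332,284). The rack sits on the apron at (308,208), right of the lane's centre line, and the lane runs away from the robot at about -9° yaw. The wrist view shows the jerrycan and the white device near the gripper.

I'll set up helpers and a loader/rack model overlay.

```bash
cat > h.py <<'E'
from bench import telemetry, optics, hand_in, boxes_of, outline_of, mark_of
import cv2, numpy as np
def proj(p,P):
    P=np.atleast_2d(P); c=(P-p["eye"])@p["orientation"]
    return np.c_[p["fx"]*c[:,0]/c[:,2]+p["cx"], p["fy"]*c[:,1]/c[:,2]+p["cy"]]
def ray(p,uv,z):
    uv=np.atleast_2d(uv).astype(float)
    d=np.c_[(uv[:,0]-p["cx"])/p["fx"],(uv[:,1]-p["cy"])/p["fy"],np.ones(len(uv))]@p["orientation"].T
    t=(z-p["eye"][2])/d[:,2]; return p["eye"]+d*t[:,None]
def R2(a): return np.array([[np.cos(a),-np.sin(a)],[np.sin(a),np.cos(a)]])
def tow(pose,P):  # pose x,y,yaw ; local pts
    P=np.atleast_2d(P).astype(float); return np.c_[P[:,:2]@R2(pose[2]).T+np.array(pose[:2]),P[:,2]]
def st():
    o=telemetry.get_obs(); R=o["orientation"]
    return o["t"],o["eef_pos"],np.degrees(np.arctan2(R[1,0],R[0,0])),o["wrist_force"],o["grip_width"],R
def plan(target,yawdeg):
    t,p,y,f,g,R=st()
    d=R.T@(np.array(target)-p); turn=-np.radians((yawdeg-y+180)%360-180)
    print("t",round(t,2),"p",p.round(1),"yaw",round(y,2),"f",f.round(1),"g",round(g,1)); print("tool shift before turn",d.round(1),"turn",turn.round(4))
E
python3 - <<'E'
from h import *
ps={"scene":{'fx':457.476,'fy':457.476,'cx':326.852,'cy':197.968,'eye':optics.camera_params("scene")["eye"],'orientation':optics.camera_params("scene")["orientation"]},"side":optics.camera_params("side")}
print("jerry base side bottoms", ray(ps["scene"],[[440,120],[503,123]],0).round(0), "top", ray(ps["scene"],[[445,50],[513,70]],200).round(0))
print("side jerry",ray(ps["side"],[[470,375],[500,305],[548,305]],200).round(0))
print("whitebox front bottom",ray(ps["scene"],[[540,190],[513,100]],0).round(0))
print("jar,bottle",[[n,[d["position"].round(0) if hasattr(d["position"],'round') else d["position"] for d in boxes_of(c,n)[:1]]] for c in ["scene"] for n in ["amber_jar","white_bottle","reagent_bottle","solvent_bottle"]])
E
```

```text
jerry base side bottoms [[ 78. 354.   0.]
 [ 82. 557.   0.]] top [[-15. 342. 200.]
 [ 79. 529. 200.]]
side jerry [[165. 510. 200.]
 [ 87. 369. 200.]
 [-10. 358. 200.]]
whitebox front bottom [[365. 610.   0.]
 [-37. 613.   0.]]
jar,bottle [['amber_jar', [[505.4, -233.2, 51.1]]], ['white_bottle', [[627.7, 140.2, 47.6]]], ['reagent_bottle', [[651.2, 357.2, 113.8]]], ['solvent_bottle', [[487.6, 372.7, 88.4]]]]
```

>>> play_rows([
  [[0,0,-40],0],
  [[-20,-7,-30],0],
  [[-40,-10,-8],0],
  [[-40,-10,0],0],
  [[-40,-10,0],0],
  [[-40,-10,0],0],
  [[-40,-10,0],0],
  [[-40,-10,0],0],
], grip=0.5)

```text
t: 1.82
eef_pos: [407.4, 430.9, 300.8]
orientation: [[-0.955, 0.296, 0.0], [0.296, 0.955, 0.0], [-0.0, 0.0, -1.0]]
wrist_force: [0.2, 0.8, 0.1]
grip_width: 44.1
```

>>> play_rows([
  [[-18,-36,0],0],
  [[-18,-36,0],0],
  [[-18,-36,0],0],
  [[-18,-36,0],0],
  [[-18,-36,0],0],
  [[-18,-36,0],0],
  [[-18,-36,0],0],
  [[-18,-36,0],0],
])

```text
t: 2.48
eef_pos: [458.0, 112.6, 300.8]
orientation: [[-0.955, 0.296, 0.001], [0.296, 0.955, -0.0], [-0.001, 0.0, -1.0]]
wrist_force: [1.2, 0.3, -0.5]
grip_width: 44.0
```

```bash
python3 -c "
from h import *
plan([500,-150,300],81)"
```

```text
t 2.48 p [458.  112.6 300.8] yaw 162.78 f [ 1.2  0.3 -0.5] g 44.0
tool shift before turn [-117.8 -238.4    0.9] turn 1.4274
```

>>> play_rows([
  [[-18,-36,0],0],
  [[-18,-36,0],0],
  [[-18,-36,0],0],
  [[-18,-36,0],0],
  [[-18,-36,0],0],
  [[-18,-36,0],0],
  [[-10,-22,0],0.1],
  [[0,0,0],0.12],
])

```text
t: 3.15
eef_pos: [501.2, -152.9, 300.6]
orientation: [[-0.863, 0.505, 0.001], [0.505, 0.863, -0.003], [-0.002, -0.002, -1.0]]
wrist_force: [0.9, 0.5, -0.8]
grip_width: 43.8
```

>>> play_rows([
  [[0,0,0],0.12],
  [[0,0,0],0.12],
  [[0,0,0],0.12],
  [[0,0,0],0.12],
  [[0,0,0],0.12],
  [[0,0,0],0.12],
  [[0,0,0],0.12],
  [[0,0,0],0.12],
])

```text
t: 3.82
eef_pos: [500.3, -147.8, 300.7]
orientation: [[-0.084, 0.996, 0.0], [0.996, 0.084, -0.0], [-0.0, 0.0, -1.0]]
wrist_force: [0.8, 0.6, 0.2]
grip_width: 44.0
```

>>> play_rows([
  [[0,0,0],0.12],
  [[0,0,0],0.12],
  [[0,0,0],0],
  [[0,0,0],0],
])

```text
t: 4.15
eef_pos: [500.3, -147.8, 300.7]
orientation: [[0.146, 0.989, -0.0], [0.989, -0.146, -0.0], [-0.0, -0.0, -1.0]]
wrist_force: [0.2, 0.4, -0.2]
grip_width: 44.2
```

```bash
python3 - <<'E'
from h import *
import pickle
plan([500,-150,300],81)
d={}
for c in ["scene","side","wrist"]:
    p=optics.camera_params(c); im=optics.capture(c); d[c]=(im,p); cv2.imwrite(f"pics/b_{c}.png",im)
pickle.dump(d,open("b.pkl","wb"))
for n in ["rack","loader","lane_mouth","lane_stop","load_key_top","eject_key_top","rail_left","rail_right"]:
    print(n,[(np.round(q["position"],1).tolist(),round(q["score"],2)) for q in mark_of("wrist",n)[:2]])
E
```

```text
t 4.15 p [ 500.3 -147.8  300.7] yaw 81.61 f [ 0.2  0.4 -0.2] g 44.2
tool shift before turn [-2.2  0.   0.7] turn 0.0107
rack [([495.4, -44.6, 15.2], 0.66)]
loader [([615.5, -53.0, -0.0], 0.67)]
lane_mouth [([582.5, -48.8, 11.7], 0.76)]
lane_stop [([734.2, -75.4, 10.0], 0.73)]
load_key_top [([682.2, -166.2, 35.0], 0.97), ([617.8, -52.1, 0.1], 0.3)]
eject_key_top [([712.3, 34.3, 35.1], 0.89)]
rail_left [([662.1, -2.7, 14.9], 0.8)]
rail_right [([647.1, -123.9, 7.7], 0.85)]
```

View pics/b_wrist.png

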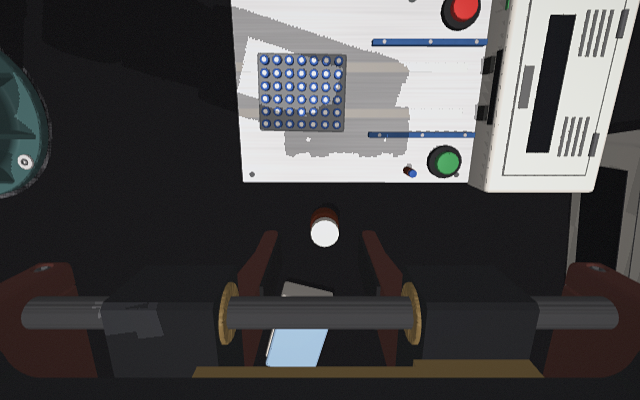

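```bash
python3 - <<'E'
import cv2,pickle
im=pickle.load(open("b.pkl","rb"))["wrist"][0]
cv2.imwrite("pics/b_zoom.png",cv2.resize(im[0:200,220:490],None,fx=2.95,fy=2.95,interpolation=cv2.INTER_CUBIC))
E
```

```text
(no output)
```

View pics/b_zoom.png

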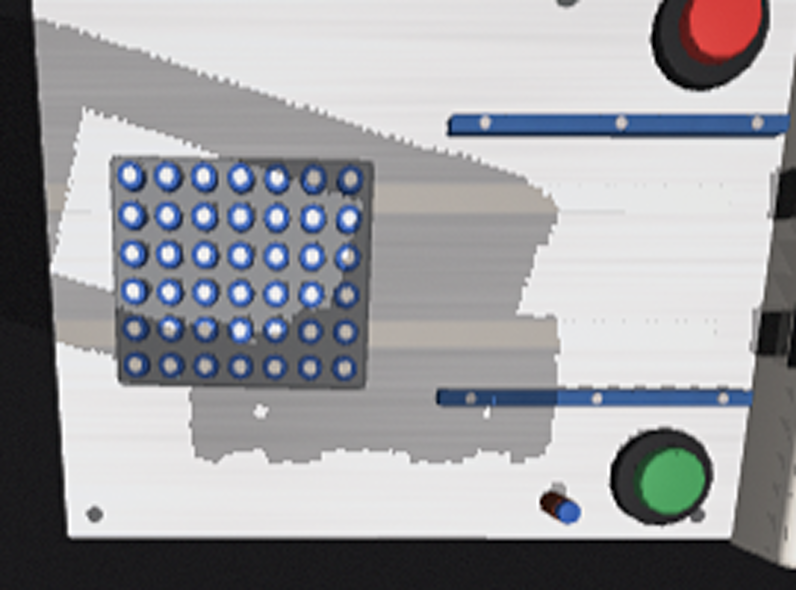

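The zoom shows the rack clear of the rails and nearly parallel to them. The amber vial is at about (410,172), the green key at (445,161), and rail ends at about (372,43) and (368,134). Next I'll fit the poses.

```bash
cat > fit.py <<'E'
from h import *
import sys,pickle
from scipy.optimize import least_squares
def fit(im,p,L0=(614.5,-54,np.radians(-8.6)),K0=(493,-44,np.radians(-9)),lastfix=None,verbose=True,zcap=58):
    hsv=cv2.cvtColor(im,cv2.COLOR_BGR2HSV)
    blue=((hsv[...,0]>100)&(hsv[...,0]<125)&(hsv[...,1]>90)&(hsv[...,2]>40)).astype(np.uint8)
    return blue
def rails_pts():
    out={}
    for s in (1,-1):
        yi,yo=55.5*s,63.5*s
        out[s]=np.array([[x,y,z] for x in(-30,120) for y in(yi,yo) for z in(12,24)])
    return out
E
python3 - <<'E'
from fit import *
im,p=pickle.load(open("b.pkl","rb"))["wrist"]
blue=fit(im,p)
n,lab,s,c=cv2.connectedComponentsWithStats(blue)
for i in range(1,n):
    if s[i,4]>25: print(s[i],c[i].round(1), ray(p,c[i],58)[0].round(1) )
E
```

```text
[372  39 116   7 754] [429.  42.] [655.1  -7.4  58. ]
[260  55   9  10  52] [264.2  59.6] [454.7   2.4  58. ]
[272  55  10  10  54] [276.5  59.6] [4.695e+02 2.000e-01 5.800e+01]
[285  55   9  10  51] [288.7  59.8] [484.3  -2.2  58. ]
[297  55   9  11  49] [301.  60.] [499.1  -4.6  58. ]
[310  56   8  10  49] [313.4  60.5] [514.1  -7.3  58. ]
[322  56   9  10  47] [325.7  60.6] [528.9  -9.7  58. ]
[334  56   9  10  50] [338.1  60.8] [543.8 -12.1  58. ]
[260  68  10  10  52] [264.5  72.8] [452.1 -12.4  58. ]
[273  68   9  10  46] [276.9  73.1] [467.2 -15.   58. ]
[285  69   9   9  47] [289.   73.2] [482.  -17.3  58. ]
[297  69   9  10  46] [301.   73.3] [496.7 -19.5  58. ]
[309  69   9  10  48] [313.5  73.6] [511.8 -22.1  58. ]
[322  69   8  10  45] [325.4  73.7] [526.5 -24.4  58. ]
[334  70   9   9  44] [337.8  74.2] [541.5 -27.2  58. ]
[261  81   9  10  48] [265.2  85.8] [450.  -27.4  58. ]
[273  82   9   9  46] [277.3  86.1] [464.9 -29.9  58. ]
[285  82   9   9  46] [289.  86.] [479.5 -31.9  58. ]
[297  82   9   9  45] [301.   86.2] [494.3 -34.4  58. ]
[309  82   9  10  43] [313.2  
[... 787 characters left out ...]
[504.3 -66.4  58. ]
[321 108   9   9  37] [324.6 112. ] [519.1 -69.3  58. ]
[333 108   8   9  35] [336.3 112.2] [533.8 -71.7  58. ]
[262 119   9   9  43] [266.1 123.3] [442.5 -72.   58. ]
[274 120   9   8  36] [277.9 123.4] [457.5 -74.4  58. ]
[285 120   9   8  37] [289.5 123.7] [472.2 -77.   58. ]
[297 120   9   9  38] [301.  123.6] [486.9 -78.9  58. ]
[309 120   8   9  35] [312.5 124. ] [501.5 -81.6  58. ]
[321 121   8   8  37] [324.5 124.4] [516.7 -84.4  58. ]
[333 121   8   8  35] [336.3 124.4] [531.9 -86.6  58. ]
[368 132  11   5  47] [372.7 134.1] [ 577.  -105.6   58. ]
[380 132  95   6 416] [428.2 134.1] [ 648.5 -116.1   58. ]
[408 170   9   8  50] [412.  173.1] [ 624.3 -164.5   58. ]
```

```bash
cat >> fit.py <<'E'
from scipy.optimize import minimize
def fit_loader(im,p,L0,dil=40,zoom=8):
    """fit (x,y,yaw) of loader so that projected rails match blue"""
    b=im[...,0].astype(np.float32)-im[...,2]; b=np.clip(b/70.,0,1)  # blueness
    L0=np.array(L0,float); rp=rails_pts()
    m=np.zeros(im.shape[:2],np.uint8)
    for s in rp:
        h=cv2.convexHull(proj(p,tow(L0,rp[s])).astype(np.float32)); cv2.fillPoly(m,[np.round(h).astype(np.int32)],1)
    m=cv2.dilate(m,np.ones((19,19),np.uint8))>0
    # exclude shown beyond bay: limit to x<108 local on rails
    def render(q):
        a=np.zeros(im.shape[:2],np.float32)
        big=np.zeros((400*4,640*4),np.uint8)
        for s in rp:
            h=cv2.convexHull(proj(p,tow(q,rp[s])).astype(np.float32)).reshape(-1,2)
            cv2.fillPoly(big,[np.round(((h+0.5)*4-0.5)*256).astype(np.int32)],255,shift=8)
        return cv2.resize(big,(640,400),interpolation=cv2.INTER_AREA)/255.
    far=tow(L0,[[105,0,24]])[0]
    uf=proj(p,far)[0]; un=proj(p,tow(L0,[[-30,0,24]]))[0]; d=(uf-un)/np.linalg.norm(uf-un)
    yy,xx=np.mgrid[:400,:640]; m&=((xx-uf[0])*d[0]+(yy-uf[1])*d[1])<0
    w=m.astype(float)
    def cost(v):
        q=L0+np.array([v[0],v[1],np.radians(v[2])]); return ((render(q)-b)**2*w).sum()
    r=minimize(cost,[0,0,0],method="Nelder-Mead",options=dict(initial_simplex=[[0,0,0],[4,0,0],[0,4,0],[0,0,2]],xatol=.02,fatol=.01,maxiter=400))
    return L0+np.array([r.x[0],r.x[1],np.radians(r.x[2])]),r.fun,w.sum()
def rack_fit(im,p,K0,zcap=58):
    blue=fit(im,p); n,lab,s,c=cv2.connectedComponentsWithStats(blue)
    W=ray(p,c[1:],zcap); A=s[1:,4]
    g=np.array([[15*i,15*j] for i in range(-3,4) for j in np.arange(-2.5,3)])
    K=np.array(K0,float)
    for it in range(6):
        P=g@R2(K[2]).T+K[:2]
        d=np.linalg.norm(W[:,None,:2]-P[None],axis=2); j=d.argmin(0); ok=(d.min(0)<(9 if it==0 else 6))&(A[j]>15)
        a=g[ok];bq=W[j[ok],:2]; ca,cb=a.mean(0),bq.mean(0)
        H=(a-ca).T@(bq-cb); yaw=np.arctan2(H[0,1]-H[1,0],H[0,0]+H[1,1]); K=np.r_[cb-R2(yaw)@ca,yaw]
    e=bq-(a@R2(yaw).T+K[:2]); return K,ok.sum(),np.sqrt((e**2).mean())
def rel(L,K): return np.r_[R2(L[2]).T@(K[:2]-L[:2]),np.degrees(K[2]-L[2])]
def overlay(im,p,L,K,name,crop=None,f=1):
    im=cv2.resize(im,None,fx=3,fy=3,interpolation=cv2.INTER_CUBIC)
    def poly(P,col): cv2.polylines(im,[np.round((proj(p,P)+.5)*3-.5).astype(np.int32)],True,col,1)
    for s in(1,-1):
        for z in(12,24): poly(tow(L,[[x,y*s,z] for x,y in((-30,55.5),(120,55.5),(120,63.5),(-30,63.5))]),(0,0,255))
    poly(tow(L,[[x,y,12] for x,y in((-215,-130),(125,-130),(125,130),(-215,130))]),(0,255,0))
    if K is not None:
        for z in(12,48): poly(tow(K,[[x,y,z] for x,y in((-56,-47.5),(56,-47.5),(56,47.5),(-56,47.5))]),(255,0,255))
    if crop: im=im[crop[1]*3:crop[3]*3,crop[0]*3:crop[2]*3]
    cv2.imwrite(name,im)
E
python3 - <<'E'
from fit import *
D=pickle.load(open("b.pkl","rb"))
for c in D:
    im,p=D[c]
    L,f,w=fit_loader(im,p,(615,-54,np.radians(-9)))
    K,n,e=rack_fit(im,p,(492.5,-42,np.radians(-9.3)))
    print(c,"L",L[:2].round(2),np.degrees(L[2]).round(2),round(f,1),w,"K",K[:2].round(2),np.degrees(K[2]).round(2),n,e.round(2),"rel",rel(L,K).round(2))
    if c=="wrist":overlay(im,p,L,K,"pics/b_ov.png",(225,0,490,195))
E
```

```text
scene L [616.96 -56.09] -8.52 57.8 3023.0 K [496.08 -42.84] -10.93 6 2.17 rel [-121.51   -4.82   -2.4 ]
side L [617.56 -55.11] -9.68 102.7 2629.0 K [nan nan] 0.0 0 nan rel [ nan  nan 9.68]
wrist L [616.57 -53.4 ] -8.48 206.3 5913.0 K [493.16 -42.  ] -9.32 42 0.21 rel [-123.75   -6.93   -0.84]fit.py:47: RuntimeWarning: Mean of empty slice.
  a=g[ok];bq=W[j[ok],:2]; ca,cb=a.mean(0),bq.mean(0)
  ret = um.true_divide(
fit.py:49: RuntimeWarning: Mean of empty slice.
  e=bq-(a@R2(yaw).T+K[:2]); return K,ok.sum(),np.sqrt((e**2).mean())
  ret = ret.dtype.type(ret / rcount)
```

View pics/b_ov.png

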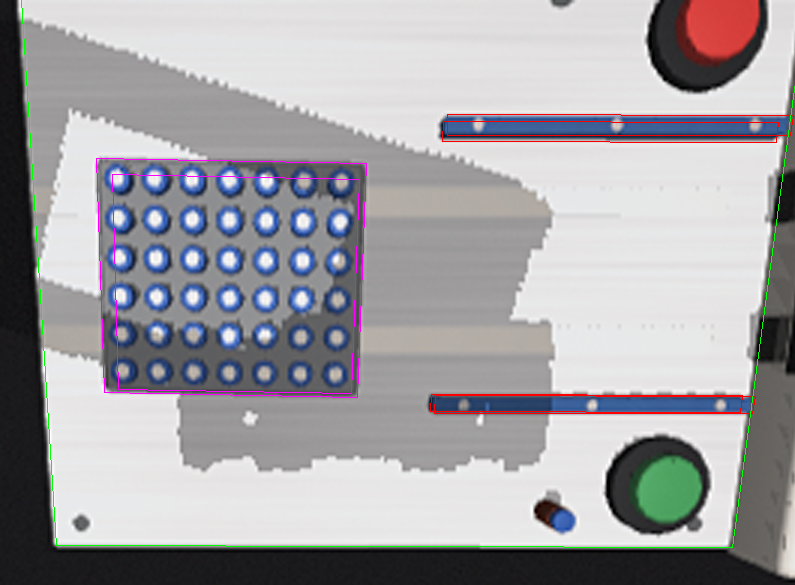

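```bash
cat >> h.py <<'E'
L=np.array([616.6,-53.4,np.radians(-8.5)])
def loc(x,y): return tow(L,[[x,y,0]])[0,:2]
def where():
    t,p,y,f,g,R=st(); q=R2(L[2]).T@(p[:2]-L[:2]); fl=R2(L[2]).T@f[:2]
    print("t",round(t,2),"local",q.round(1),"z",p[2].round(1),"relyaw",round(y-np.degrees(L[2]),2),"f_local",fl.round(1),f[2].round(1),"g",round(g,1))
E
python3 -c "
from h import *
where(); plan([*loc(-124,-90),30],81.5)"
```

```text
t 4.7 local [-101.  -110.6] z 300.6 relyaw 89.92 f_local [-0.4 -0.3] 0.5 g 44.1
t 4.7 p [ 500.4 -147.8  300.6] yaw 81.42 f [-0.4 -0.3  0.5] g 44.1
tool shift before turn [ 20.6 -23.  270.6] turn -0.0014
```

>>> play_rows([
  [[3,-4,35],0],
  [[3,-4,35],0],
  [[3,-4,35],0],
  [[3,-4,35],0],
  [[3,-4,35],0],
  [[3,-3,35],0],
  [[2,0,30],0],
  [[0,0,15],0],
])

```text
t: 5.37
eef_pos: [478.4, -123.5, 42.5]
orientation: [[0.149, 0.989, -0.004], [0.989, -0.149, 0.002], [0.001, -0.005, -1.0]]
wrist_force: [0.4, -0.7, 0.5]
grip_width: 43.8
```

>>> play_rows([
  [[0,0,10],0],
  [[0,0,6],0],
  [[0,0,0],0],
])

```text
t: 5.62
eef_pos: [480.5, -124.7, 29.0]
orientation: [[0.149, 0.989, -0.001], [0.989, -0.149, 0.0], [0.0, -0.001, -1.0]]
wrist_force: [0.4, -0.7, 0.3]
grip_width: 44.0
```

```bash
python3 -c "
from h import *
where(); plan([*loc(-124,-60),30],81.5)"
```

```text
t 5.62 local [-124.   -90.6] z 29.0 relyaw 89.91 f_local [ 0.5 -0.7] 0.3 g 44.0
t 5.62 p [ 480.5 -124.7   29. ] yaw 81.41 f [ 0.4 -0.7  0.3] g 44.0
tool shift before turn [30.6 -0.  -1. ] turn -0.0016
```

>>> play_rows([
  [[8,0,-1],0],
  [[7,0,0],0],
  [[5,0,0],0],
  [[3,0,0],0],
  [[2,0,0],0],
  [[2,0,0],0],
  [[0,0,0],0],
])

```text
t: 6.2
eef_pos: [485.0, -97.7, 31.0]
orientation: [[0.149, 0.989, 0.001], [0.989, -0.149, -0.0], [-0.0, 0.001, -1.0]]
wrist_force: [-0.1, 0.1, -0.0]
grip_width: 43.8
```

```bash
cat > look.py <<'E'
from fit import *
n0=sys.argv[1]; K0=[float(v) for v in sys.argv[2:5]]
where()
p=optics.camera_params("wrist"); im=optics.capture("wrist"); cv2.imwrite(f"pics/{n0}.png",im)
Kw=tow(L,[[K0[0],K0[1],0]])[0,:2]
K,n,e=rack_fit(im,p,(*Kw,L[2]+np.radians(K0[2])))
print("K",K[:2].round(2),np.degrees(K[2]).round(2),n,e.round(2),"rel",rel(L,K).round(2))
E
python3 look.py c1 -123.7 -6 0
```

```text
t 6.2 local [-123.6  -63.3] z 31.0 relyaw 89.93 f_local [-0.1  0.1] -0.0 g 43.8
K [492.89 -38.08] -8.52 42 0.42 rel [-1.2461e+02 -3.1400e+00 -2.0000e-02]
```

View pics/c1.png

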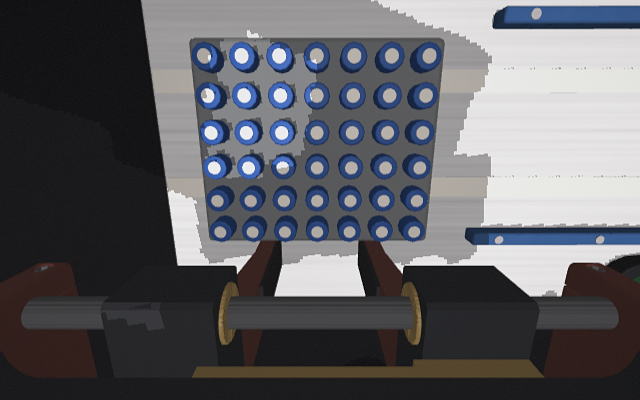

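```bash
cat >> fit.py <<'E'
def rack_fit(im,p,K0,zcap=58):
    blue=fit(im,p)*255; big=cv2.resize(blue,None,fx=3,fy=3,interpolation=cv2.INTER_LINEAR)
    _,big=cv2.threshold(big,127,255,0)
    cs,h=cv2.findContours(big,cv2.RETR_CCOMP,cv2.CHAIN_APPROX_NONE)
    c=[];A=[]
    for k,hh in zip(cs,h[0]):
        if hh[3]>=0:
            m=cv2.moments(k)
            if m["m00"]>20: c.append([(m["m10"]/m["m00"]+.5)/3-.5,(m["m01"]/m["m00"]+.5)/3-.5]);A.append(m["m00"])
    W=ray(p,c,zcap)
    g=np.array([[15*i,15*j] for i in range(-3,4) for j in np.arange(-2.5,3)])
    K=np.array(K0,float); 
    for it in range(6):
        P=g@R2(K[2]).T+K[:2]
        d=np.linalg.norm(W[:,None,:2]-P[None],axis=2); j=d.argmin(0); ok=(d.min(0)<(7 if it==0 else 5))
        a=g[ok];bq=W[j[ok],:2]; ca,cb=a.mean(0),bq.mean(0)
        H=(a-ca).T@(bq-cb); yaw=np.arctan2(H[0,1]-H[1,0],H[0,0]+H[1,1]); K=np.r_[cb-R2(yaw)@ca,yaw]
    e=bq-(a@R2(yaw).T+K[:2]); sc=np.sqrt(((bq-cb)**2).sum()/((a-ca)**2).sum())
    rack_fit.scale=sc; return K,ok.sum(),np.sqrt((e**2).mean())
E
python3 - <<'E'
from fit import *
im,p=pickle.load(open("b.pkl","rb"))["wrist"]
K,n,e=rack_fit(im,p,(492.5,-42,np.radians(-9.3)));print(K,n,e,rel(L,K),rack_fit.scale)
im=cv2.imread("pics/c1.png");p=optics.camera_params("wrist")
K,n,e=rack_fit(im,p,(492.5,-38,np.radians(-8.5)));print(K,n,e,rel(L,K),rack_fit.scale)
L2,f,w=fit_loader(im,p,L);print(L2[:2],np.degrees(L2[2]),f,w,rel(L2,K))
overlay(im,p,L2,K,"pics/c1ov.png",(140,0,405,260))
E
```

```text
[ 4.92929104e+02 -4.16020244e+01 -1.63221545e-01] 42 0.5019353394120475 [-124.05633      -6.61133736   -0.85190567] 1.0175772122145392
[ 4.92446162e+02 -3.86515505e+01 -1.48869800e-01] 42 0.6967626687046019 [-1.24970075e+02 -3.76465518e+00 -2.96112163e-02] 1.0249593180955374
[617.99460621 -53.68117182] -8.527405104549691 1264.0846019266799 13071.0 [-1.26389142e+02 -3.75316124e+00 -2.20611171e-03]
```

View pics/c1ov.png

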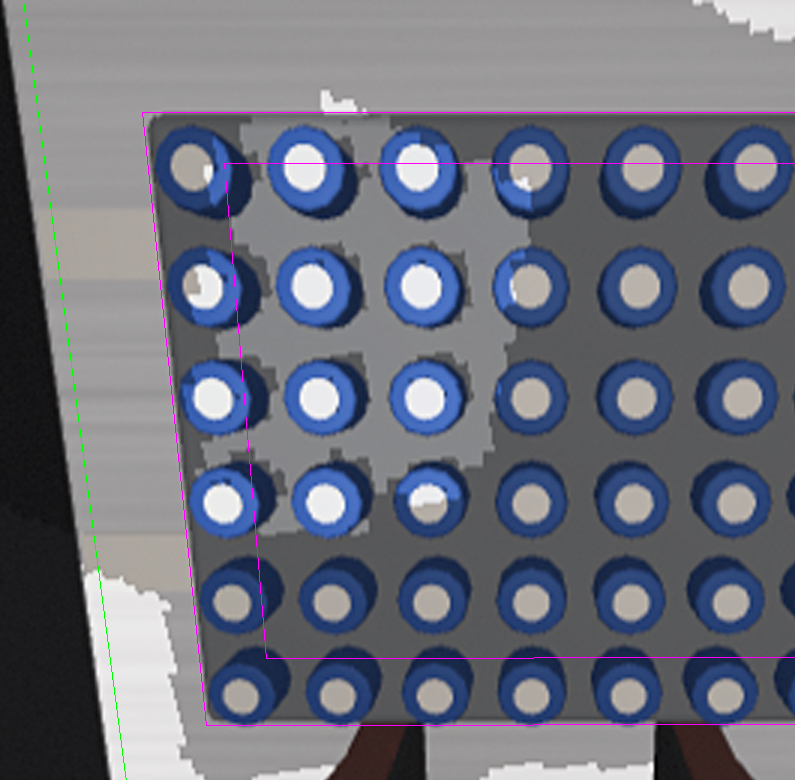

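>>> play_rows([
  [[1.5,0,0],0],
  [[1.5,0,0],0],
  [[0.8,0,0],0],
  [[0,0,0],0],
])

```text
t: 6.58
eef_pos: [485.3, -94.2, 30.6]
orientation: [[0.149, 0.989, 0.0], [0.989, -0.149, -0.0], [-0.0, 0.0, -1.0]]
wrist_force: [-0.1, -1.4, 0.8]
grip_width: 44.0
```

```bash
python3 look.py c2 -125 0 0;  python3 - <<'E'
from fit import *
im=cv2.imread("pics/c2.png");p=optics.camera_params("wrist")
K,n,e=rack_fit(im,p,(493,-35,np.radians(-8.5)))
L2,f,w=fit_loader(im,p,L);print(L2[:2],np.degrees(L2[2]),f,w,rel(L2,K))
plan([*loc(-124,-90),30],81.5)
E
```

```text
t 6.58 local [-123.9  -59.8] z 30.6 relyaw 89.9 f_local [ 0.1 -1.4] 0.8 g 44.0
K [493.39 -35.28] -8.56 42 0.74 rel [-1.2453e+02 -2.9000e-01 -6.0000e-02]
[618.88222746 -53.73614696] -8.542324546771045 1288.7474652748363 13744.0 [-1.26839807e+02 -3.92260064e-01 -1.74231606e-02]
t 6.63 p [485.2 -94.2  30.6] yaw 81.4 f [ 0.  -2.   2.2] g 43.9
tool shift before turn [-30.2  -0.1   0.6] turn -0.0017
```

>>> play_rows([
  [[-20,0,0],0],
  [[-10,-5,-30],0],
  [[0,-20,-35],0],
  [[0,-35,-15],0.12],
  [[0,-35,-5],0.12],
  [[0,0,0],0.12],
  [[0,0,0],0.12],
  [[0,0,0],0.12],
], grip=0.6)

```text
t: 7.3
eef_pos: [386.8, -105.0, 115.8]
orientation: [[0.686, 0.727, 0.0], [0.727, -0.686, 0.0], [0.0, -0.0, -1.0]]
wrist_force: [0.0, 0.9, 0.5]
grip_width: 53.0
```

>>> play_rows([
  [[0,0,0],0.12],
  [[0,0,0],0.12],
  [[0,0,0],0.12],
  [[0,0,0],0.12],
  [[0,0,0],0.12],
  [[0,0,0],0.12],
  [[0,0,0],0.12],
  [[0,0,0],0.131],
])

```text
t: 7.97
eef_pos: [387.3, -105.1, 115.4]
orientation: [[0.989, -0.15, -0.001], [-0.15, -0.989, 0.001], [-0.001, -0.001, -1.0]]
wrist_force: [-0.2, 0.2, 0.3]
grip_width: 52.8
```

```bash
python3 -c "
from h import *
where(); plan([*loc(-215,-0.3),115],-8.5)"
```

```text
t 7.97 local [-219.2  -85. ] z 115.4 relyaw -0.12 f_local [-0.2  0.2] 0.3 g 52.8
t 7.97 p [ 387.3 -105.1  115.4] yaw -8.62 f [-0.2  0.2  0.3] g 52.8
tool shift before turn [  4.  -84.7   0.5] turn -0.002
```

>>> play_rows([
  [[1,-28,0],0],
  [[1,-28,0],0],
  [[1,-28,0],-0.002],
  [[1,-0.7,20],0],
  [[0,0,30],0],
  [[0,0,25],0],
  [[0,0,10],0],
  [[0,0,0],0],
])

```text
t: 8.63
eef_pos: [401.5, -21.5, 28.6]
orientation: [[0.99, -0.142, -0.005], [-0.142, -0.99, 0.001], [-0.005, -0.001, -1.0]]
wrist_force: [-0.6, 0.6, 0.4]
grip_width: 52.9
```

```bash
python3 look.py d1 -125 0 0;  python3 - <<'E'
from fit import *
im=cv2.imread("pics/d1.png");p=optics.camera_params("wrist")
K,n,e=rack_fit(im,p,(493,-35,np.radians(-8.5)));print(K,n,e)
L2,f,w=fit_loader(im,p,L);print(L2[:2],np.degrees(L2[2]),f,w,rel(L2,K))
overlay(im,p,L2,K,"pics/d1ov.png",(190,0,455,190))
E
```

```text
t 8.63 local [-2.174e+02 -2.000e-01] z 28.6 relyaw 0.35 f_local [-0.7  0.5] 0.4 g 52.9
K [493.31 -35.08] -8.55 30 0.63 rel [-1.2465e+02 -1.0000e-01 -5.0000e-02]
[ 4.94135689e+02 -3.53708824e+01 -1.49325728e-01] 30 0.8494341004642333
[616.6 -53.4] -8.5 0.0 0.0 [-1.23784019e+02 -2.70294361e-01 -5.57339927e-02]
```

View pics/d1ov.png

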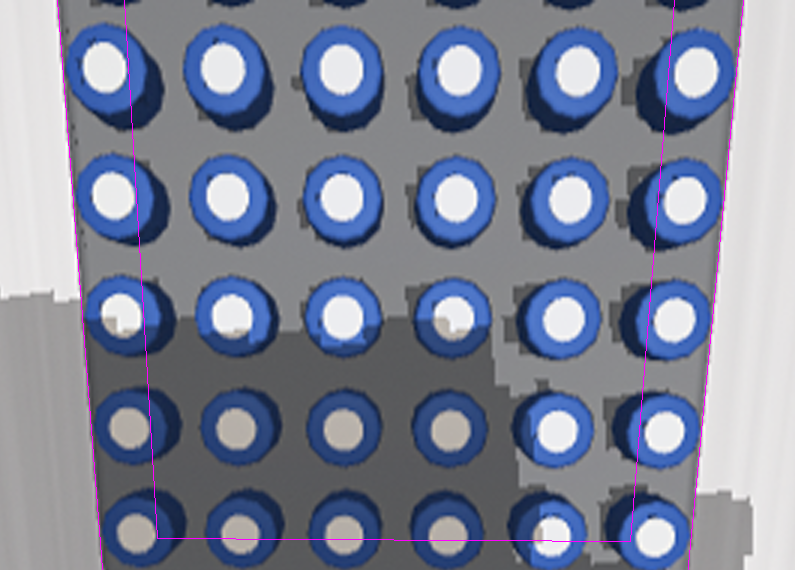

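View pics/d1.png

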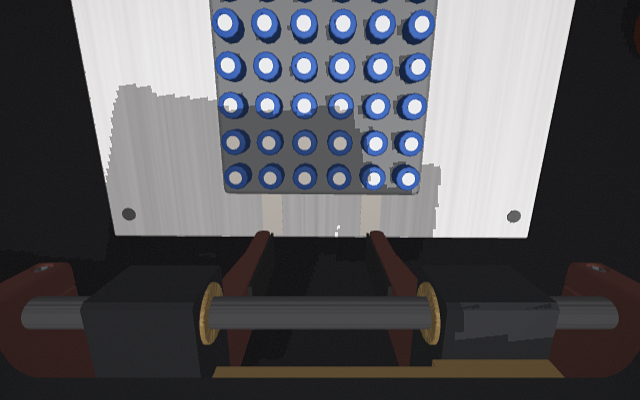

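>>> play_rows([
  [[8,0,0],0],
  [[8,0,0],0],
  [[5,0,0],0],
  [[3,0,0],0],
  [[3,0,0],0],
  [[4,0,0],0],
  [[5,0,0],0],
  [[4,0,0],0],
])

```text
t: 9.35
eef_pos: [443.8, -28.0, 30.7]
orientation: [[0.99, -0.142, 0.0], [-0.142, -0.99, -0.0], [0.0, 0.0, -1.0]]
wrist_force: [-0.9, 0.2, 0.7]
grip_width: 52.2
```

```bash
python3 look.py e1 -108 0 0;  python3 -c "
from h import *
plan([*loc(-120,-0.3),30],-8.5)"
```

```text
t 9.35 local [-174.6   -0.5] z 30.7 relyaw 0.35 f_local [-0.9  0.1] 0.7 g 52.2
K [510.66 -37.04] -8.11 42 0.75 rel [-107.2     0.52    0.39]
t 9.4 p [445.3 -28.3  30.8] yaw -8.15 f [-0.1  0.7 -0.5] g 52.7
tool shift before turn [53.2  0.1  0.9] turn 0.0061
```

>>> play_rows([
  [[5,0,0],0.002],
  [[6,0,0],0.002],
  [[6,0,0],0.002],
  [[6,0,0],0],
  [[6,0,0],0],
  [[6,0,0],0],
  [[6,0,0],0],
  [[5,0,0],0],
])

```text
t: 10.07
eef_pos: [489.8, -34.8, 30.6]
orientation: [[0.989, -0.148, 0.0], [-0.148, -0.989, -0.0], [0.0, 0.0, -1.0]]
wrist_force: [-0.4, -0.6, 0.6]
grip_width: 52.8
```

```bash
python3 look.py e2 -62 0 0;  python3 - <<'E'
from fit import *
im=cv2.imread("pics/e2.png");p=optics.camera_params("wrist")
K,n,e=rack_fit(im,p,(*loc(-62,0),np.radians(-8.5)));print(rel(L,K),n,e)
L2,f,w=fit_loader(im,p,L);print(L2[:2],np.degrees(L2[2]),f,w,rel(L2,K))
overlay(im,p,L2,K,"pics/e2ov.png",(190,0,455,190))
plan([*loc(-60,-0.3),30],-8.5)
E
```

```text
t 10.07 local [-128.2   -0.4] z 30.6 relyaw 0.01 f_local [-0.3 -0.7] 0.6 g 52.8
K [556.51 -44.26] -8.45 42 0.74 rel [-6.078e+01  1.600e-01  5.000e-02]
[-5.93588081e+01  6.35760896e-02  4.41819886e-02] 42 0.8025191805204485
[617.62564236 -53.81740847] -8.411891077335534 1331.0085946423383 7196.0 [-6.04343106e+01  4.17735875e-01 -4.39269340e-02]
t 10.12 p [491.2 -35.2  30.8] yaw -8.5 f [ 0.4 -0.2 -0.8] g 52.7
tool shift before turn [66.7 -0.2  0.9] turn 0.0
```

View pics/e2ov.png

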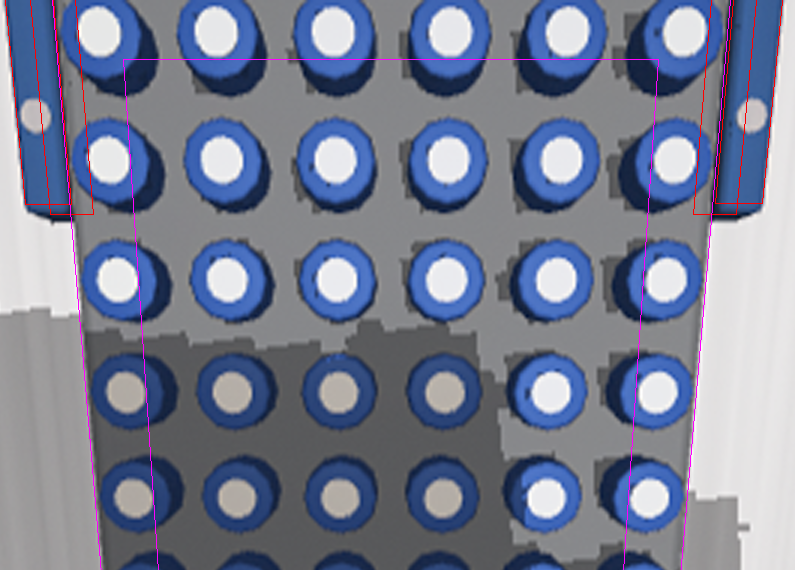

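>>> play_rows([
  [[5,0,0],0],
  [[6,0,0],0],
  [[6,0,0],0],
  [[6,0,0],0],
  [[6,0,0],0],
  [[6,0,0],0],
  [[6,0,0],0],
  [[5,0,0],0],
])

```text
t: 10.78
eef_pos: [535.3, -41.6, 30.6]
orientation: [[0.989, -0.148, 0.0], [-0.148, -0.989, -0.0], [0.0, 0.0, -1.0]]
wrist_force: [-1.3, 0.4, 0.8]
grip_width: 52.7
```

```bash
python3 look.py e3 -14 0 0;  python3 - <<'E'
from fit import *
plan([*loc(-30,-0.3),30],-8.5)
E
```

```text
t 10.78 local [-82.2  -0.4] z 30.6 relyaw 0.01 f_local [-1.3  0.2] 0.8 g 52.7
K [601.97 -51.07] -8.45 42 0.74 rel [-14.81   0.14   0.05]
t 10.83 p [536.6 -41.9  30.8] yaw -8.5 f [ 0.8 -0.6 -0.9] g 52.5
tool shift before turn [50.8 -0.2  0.9] turn -0.0
```

View pics/e3.png

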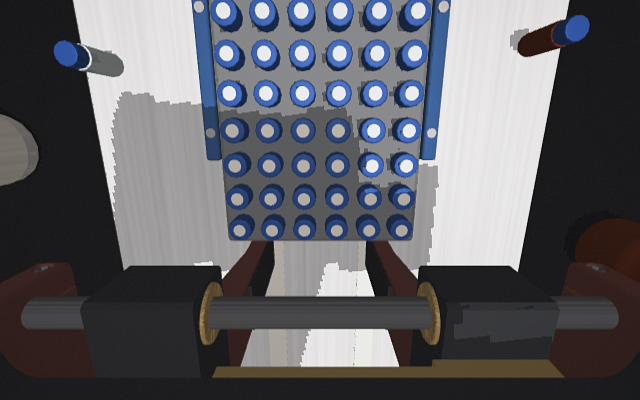

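>>> play_rows([
  [[5,0,0],0],
  [[6,0,0],0],
  [[6,0,0],0],
  [[6,0,0],0],
  [[6,0,0],0],
  [[6,0,0],0],
  [[6,0,0],0],
  [[5,0,0],0],
])

```text
t: 11.5
eef_pos: [580.7, -48.4, 30.6]
orientation: [[0.989, -0.148, 0.0], [-0.148, -0.989, -0.0], [0.0, 0.0, -1.0]]
wrist_force: [-1.7, -0.1, -0.5]
grip_width: 52.8
```

```bash
python3 look.py e4 31 0 0;  python3 - <<'E'
from fit import *
plan([*loc(-30,-0.3),30],-8.5)
E
```

```text
t 11.5 local [-36.2  -0.4] z 30.6 relyaw 0.01 f_local [-1.7 -0.3] -0.5 g 52.8
K [647.47 -57.89] -8.44 42 0.74 rel [31.2   0.13  0.06]
t 11.55 p [582.  -48.7  30.8] yaw -8.5 f [ 0.8 -0.3 -0.5] g 52.6
tool shift before turn [ 4.9 -0.2  0.8] turn 0.0
```

View pics/e4.png

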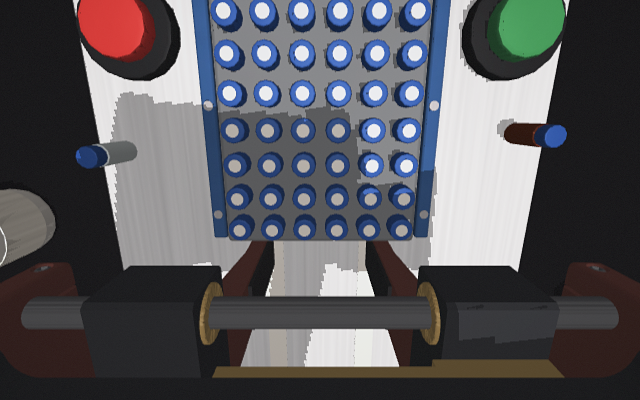

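>>> play_rows([
  [[5,0,0],0],
  [[6,0,0],0],
  [[6,0,0],0],
  [[4,0,0],0],
  [[3,0,0],0],
  [[2,0,0],0],
  [[1,0,0],0],
  [[0,0,0],0],
])

```text
t: 12.22
eef_pos: [606.8, -52.3, 30.6]
orientation: [[0.989, -0.148, 0.0], [-0.148, -0.989, -0.0], [0.0, 0.0, -1.0]]
wrist_force: [-0.1, -0.0, -0.0]
grip_width: 52.9
```

```bash
python3 look.py e5 59 0 0
```

```text
t 12.22 local [-9.8 -0.4] z 30.6 relyaw 0.01 f_local [-0.1 -0. ] -0.0 g 52.9
K [673.54 -61.77] -8.44 42 0.74 rel [57.56  0.14  0.06]
```

>>> play_rows([
  [[1,0,0],0],
  [[1,0,0],0],
  [[1,0,0],0],
  [[0.5,0,0],0],
  [[0,0,0],0],
])

```text
t: 12.68
eef_pos: [610.3, -52.8, 30.6]
orientation: [[0.989, -0.148, 0.0], [-0.148, -0.989, -0.0], [0.0, 0.0, -1.0]]
wrist_force: [-0.8, 0.5, 0.6]
grip_width: 52.8
```

```bash
python3 look.py e6 61 0 0
```

```text
t 12.68 local [-6.3 -0.4] z 30.6 relyaw 0.01 f_local [-0.8  0.4] 0.6 g 52.8
K [676.98 -62.28] -8.44 42 0.74 rel [6.102e+01 1.400e-01 6.000e-02]
```

>>> play_rows([
  [[0.7,0,0],0],
  [[0.7,0,0],0],
  [[0.6,0,0],0],
  [[0,0,0],0],
])

```text
t: 13.07
eef_pos: [611.0, -52.9, 30.5]
orientation: [[0.989, -0.148, -0.002], [-0.148, -0.989, 0.0], [-0.002, 0.0, -1.0]]
wrist_force: [-5.3, 0.6, 3.6]
grip_width: 52.6
```

```bash
python3 look.py e7 63 0 0
```

```text
t 13.07 local [-5.6 -0.3] z 30.5 relyaw 0.01 f_local [-5.4 -0.2] 3.6 g 52.6
K [677.7  -62.38] -8.44 42 0.74 rel [6.176e+01 1.600e-01 6.000e-02]
```

>>> play_rows([
  [[0,0,0],0],
  [[0,0,0],0],
  [[-3,0,0],0],
  [[-6,0,0],0],
  [[-15,0,0],0],
  [[-15,0,-5],0],
  [[-10,0,-20],0],
  [[0,0,-30],0],
])

```text
t: 13.78
eef_pos: [558.8, -44.9, 83.5]
orientation: [[0.989, -0.148, -0.007], [-0.148, -0.989, 0.001], [-0.007, -0.0, -1.0]]
wrist_force: [0.3, 0.0, 0.4]
grip_width: 53.1
```

>>> play_rows([
  [[0,0,-35],0],
  [[0,0,-35],0],
  [[-10,0,-35],0],
  [[-10,0,-30],0],
  [[0,0,-10],0],
  [[0,0,0],0],
], grip=0)

```text
t: 14.28
eef_pos: [546.0, -43.3, 233.9]
orientation: [[0.989, -0.148, 0.008], [-0.148, -0.989, -0.002], [0.008, 0.0, -1.0]]
wrist_force: [0.4, 0.5, 0.3]
grip_width: 16.0
```

```bash
python3 look.py f1 63 0 0; python3 - <<'E'
from fit import *
im=cv2.imread("pics/f1.png");p=optics.camera_params("wrist")
K,n,e=rack_fit(im,p,(*loc(62,0),np.radians(-8.5)));print(rel(L,K),n,e)
L2,f,w=fit_loader(im,p,L);print(L2[:2],np.degrees(L2[2]),f,w,rel(L2,K))
for n in ["load_key_top","eject_key_top"]:
  print(n,[(np.round(q["position"],1).tolist(),round(q["score"],2)) for q in mark_of("wrist",n)[:2]])
hsv=cv2.cvtColor(im,cv2.COLOR_BGR2HSV); g=((hsv[...,0]>45)&(hsv[...,0]<85)&(hsv[...,1]>80)).astype(np.uint8)
n,l,s,c=cv2.connectedComponentsWithStats(g)
for i in range(1,n):
  if s[i,4]>60:
    W=ray(p,c[i],34)[0]; print(s[i],c[i],W,R2(L[2]).T@(W[:2]-L[:2]))
cv2.imwrite("pics/f1z.png",cv2.resize(im[0:230,180:460],None,fx=2.6,fy=2.6,interpolation=cv2.INTER_CUBIC))
E
```

```text
t 14.28 local [-71.3  -0.4] z 233.9 relyaw 0.01 f_local [0.3 0.6] 0.3 g 16.0
K [678.3  -62.44] -8.46 42 0.54 rel [6.236e+01 1.800e-01 4.000e-02]
[6.01377318e+01 2.34392650e-01 3.25373079e-02] 42 0.2994697678023806
[614.20337218 -53.05183422] -8.644711731680156 640.6213802496301 7622.0 [62.55868035  0.40230066  0.17724904]
load_key_top [([682.9, -165.4, 31.9], 0.77)]
eject_key_top [([710.9, 32.4, 32.5], 0.8)]
[394  29  31  33 789] [409.35487959  44.89226869] [ 678.71674266 -160.19048624   34.        ] [ 77.21908276 -96.43604579]
```

View pics/f1.png

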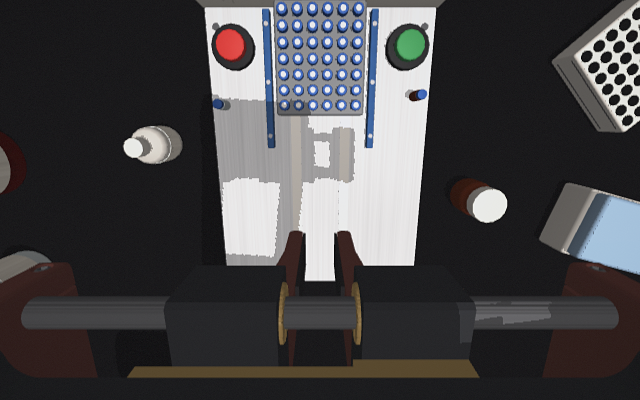

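>>> play_rows([
  [[-30,0,-15],0],
  [[-30,0,-15],0],
  [[-30,0,0],0],
  [[0,0,0],0],
  [[0,0,0],0],
  [[0,0,0],0],
])

```text
t: 14.93
eef_pos: [455.1, -29.7, 259.4]
orientation: [[0.989, -0.148, -0.001], [-0.148, -0.989, 0.0], [-0.001, -0.0, -1.0]]
wrist_force: [0.9, -0.1, 0.9]
grip_width: 0.4
```

```bash
python3 look.py f2 63 0 0; python3 - <<'E'
from fit import *
im=cv2.imread("pics/f2.png");p=optics.camera_params("wrist")
K,n,e=rack_fit(im,p,(*loc(62,0),np.radians(-8.5)));print(rel(L,K),n,e)
L2,f,w=fit_loader(im,p,L);print(L2[:2],np.degrees(L2[2]),f,w,rel(L2,K))
for n in ["load_key_top","eject_key_top"]:
  print(n,[(np.round(q["position"],1).tolist(),round(q["score"],2)) for q in mark_of("wrist",n)[:2]])
hsv=cv2.cvtColor(im,cv2.COLOR_BGR2HSV); g=((hsv[...,0]>45)&(hsv[...,0]<85)&(hsv[...,1]>80)).astype(np.uint8)
n,l,s,c=cv2.connectedComponentsWithStats(g)
for i in range(1,n):
  if s[i,4]>60:
    W=ray(p,c[i],34)[0]; print(s[i],c[i],W,R2(L[2]).T@(W[:2]-L[:2]))
overlay(im,p,L,K,"pics/f2ov.png",(190,0,455,190))
E
```

```text
t 14.93 local [-163.3   -0.4] z 259.4 relyaw 0.0 f_local [0.9 0.1] 0.9 g 0.4
K [677.94 -62.34] -8.47 6 0.38 rel [6.199e+01 2.300e-01 3.000e-02]
[6.26050691e+01 1.87720966e-01 3.29030627e-02] 6 0.38759780052342446
[617.34592136 -53.81372374] -8.541569684760619 205.1970769888817 4353.0 [61.80581943  0.5314881   0.07447275]
load_key_top []
eject_key_top [([580.4, -53.5, 12.9], 0.63)]
```

View pics/f2ov.png

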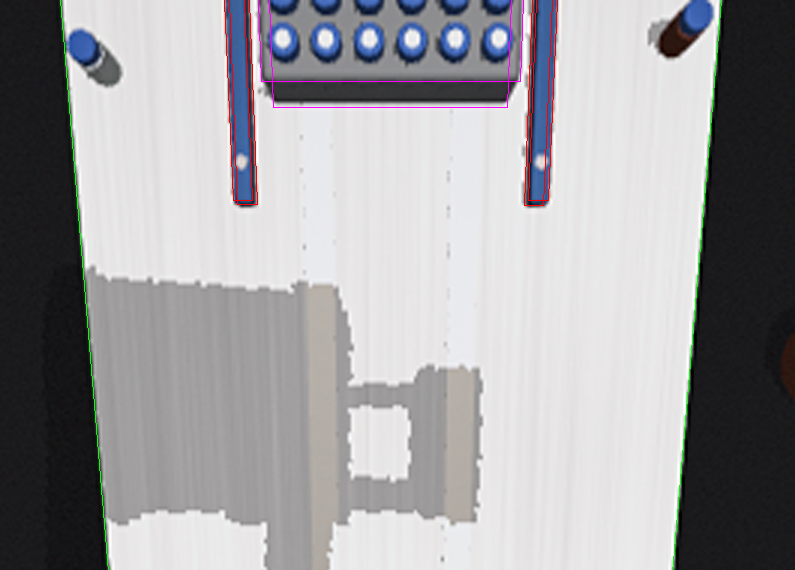

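>>> play_rows([
  [[30,10,0],0],
  [[38,15,0],0],
  [[38,15,0],0],
  [[35,15,0],0],
  [[20,5,0],0],
  [[0,0,0],0],
  [[0,0,0],0],
  [[0,0,0],0],
])

```text
t: 15.75
eef_pos: [604.3, -112.2, 259.6]
orientation: [[0.989, -0.148, -0.002], [-0.148, -0.989, 0.001], [-0.002, -0.0, -1.0]]
wrist_force: [-0.6, -0.1, 0.4]
grip_width: 0.6
```

```bash
python3 look.py g1 63 0 0; python3 - <<'E'
from fit import *
im=cv2.imread("pics/g1.png");p=optics.camera_params("wrist")
K,n,e=rack_fit(im,p,(*loc(63,0),np.radians(-8.5)));print(rel(L,K),n,e)
for n in ["load_key_top","eject_key_top","lane_stop"]:
  print(n,[(np.round(q["position"],1).tolist(),round(q["score"],2)) for q in mark_of("wrist",n)[:2]])
hsv=cv2.cvtColor(im,cv2.COLOR_BGR2HSV); g=((hsv[...,0]>45)&(hsv[...,0]<85)&(hsv[...,1]>80)).astype(np.uint8)
n,l,s,c=cv2.connectedComponentsWithStats(g)
for i in range(1,n):
  if s[i,4]>60:
    W=ray(p,c[i],34)[0]; print(s[i],c[i],W,R2(L[2]).T@(W[:2]-L[:2]))
overlay(im,p,L,K,"pics/g1ov.png",(190,0,455,190))
E
```

```text
t 15.75 local [ -3.5 -60. ] z 259.6 relyaw 0.02 f_local [-0.5 -0.2] 0.4 g 0.6
K [677.98 -62.18] -8.41 42 0.52 rel [62.    0.39  0.09]
[61.74279958  0.63387009  0.11021467] 42 0.5459638136377355
load_key_top [([682.0, -163.4, 35.0], 0.64)]
eject_key_top [([709.6, 31.5, 34.0], 0.89), ([578.2, -51.9, 13.8], 0.38)]
lane_stop [([733.8, -73.0, 7.6], 0.74), ([675.6, -64.6, 12.7], 0.54)]
[339  95  26  27 553] [351.4358047  108.21880651] [ 681.32946287 -162.08371968   34.        ] [ 80.08294221 -97.92229906]
```

View pics/g1.png

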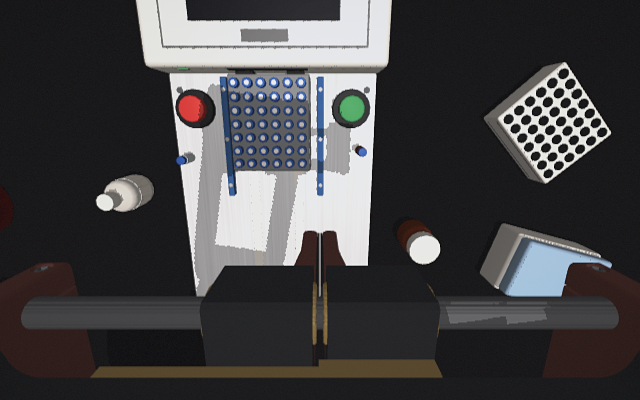

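View pics/g1ov.png

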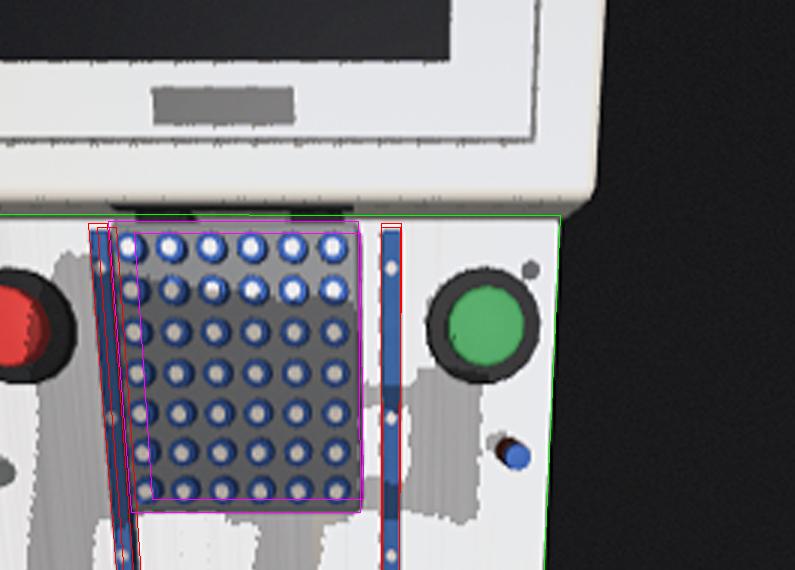

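>>> play_rows([
  [[30,14,0],0],
  [[30,14,10],0],
  [[23.5,10,30],0],
  [[0,0,40],0],
  [[0,0,40],0],
  [[0,0,40],0],
  [[0,0,30],0],
  [[0,0,12],0],
])

```text
t: 16.62
eef_pos: [678.3, -161.1, 53.9]
orientation: [[0.989, -0.147, -0.007], [-0.147, -0.989, 0.002], [-0.008, -0.001, -1.0]]
wrist_force: [-0.8, 0.1, 0.1]
grip_width: 0.7
```

>>> play_rows([
  [[0,0,4],0],
  [[0,0,2],0],
  [[0,0,0],0],
])

```text
t: 16.87
eef_pos: [683.5, -163.0, 54.6]
orientation: [[0.989, -0.147, 0.003], [-0.147, -0.989, -0.001], [0.003, 0.001, -1.0]]
wrist_force: [-0.2, -0.5, 0.3]
grip_width: 0.5
```

```bash
python3 look.py h1 63 0 0; python3 -c "
from h import *
plan([681.5,-162.3,40],-8.5)"
```

```text
t 16.87 local [ 82.3 -98.5] z 54.6 relyaw 0.02 f_local [-0.2 -0.5] 0.3 g 0.5
K [677.17 -61.29] -8.41 28 0.63 rel [61.07  1.15  0.09]
t 16.92 p [ 683.8 -163.1   55.1] yaw -8.48 f [-0.   0.6 -0.2] g 0.6
tool shift before turn [-2.5 -0.5 15.1] turn 0.0003
```

View pics/h1.png

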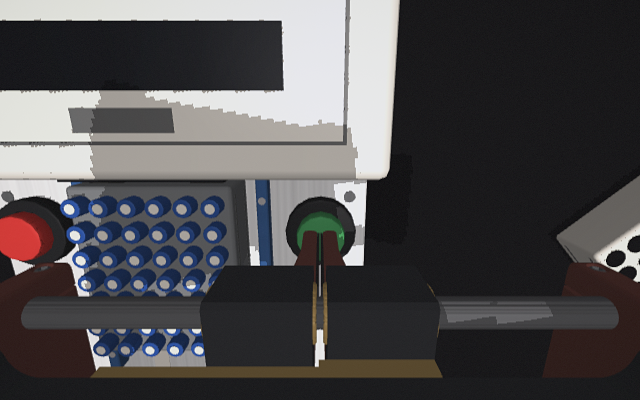

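>>> play_rows([
  [[-1.5,0,6],0],
  [[0,0,6],0],
  [[0,0,4],0],
  [[0,0,2],0],
  [[0,0,0],0],
])

```text
t: 17.33
eef_pos: [680.3, -162.3, 34.1]
orientation: [[0.989, -0.148, -0.001], [-0.148, -0.989, 0.0], [-0.001, -0.0, -1.0]]
wrist_force: [-1.1, 0.6, 1.6]
grip_width: 0.4
```

>>> play_rows([
  [[0,0,1.5],0],
  [[0,0,1.5],0],
  [[0,0,1.5],0],
  [[0,0,0],0],
])

```text
t: 17.67
eef_pos: [680.5, -162.4, 30.1]
orientation: [[0.989, -0.148, -0.0], [-0.148, -0.989, -0.0], [-0.0, 0.0, -1.0]]
wrist_force: [-1.6, 0.1, 3.8]
grip_width: 1.0
```

```bash
python3 -c "
from h import *
where()"
```

```text
t 17.67 local [ 79.3 -98.3] z 30.1 relyaw 0.01 f_local [-1.6 -0.2] 3.8 g 1.0
```

>>> play_rows([
  [[0,0,1],0],
  [[0,0,1],0],
  [[0,0,1],0],
  [[0,0,0.5],0],
  [[0,0,0],0],
  [[0,0,0],0],
])

```text
t: 18.17
eef_pos: [680.6, -162.4, 28.2]
orientation: [[0.989, -0.148, 0.0], [-0.148, -0.989, -0.0], [0.0, 0.0, -1.0]]
wrist_force: [-5.6, 2.5, 14.5]
grip_width: 0.2
```

```bash
python3 -c "
from h import *
where()"
```

```text
t 18.17 local [ 79.4 -98.4] z 28.2 relyaw 0.02 f_local [-5.9  1.6] 14.5 g 0.2
```

>>> play_rows([
  [[0,0,-4],0],
  [[0,0,-8],0],
  [[0,0,-20],0],
  [[0,0,-35],0],
  [[0,0,-38],0],
  [[0,0,-38],0],
  [[0,0,-38],0],
  [[0,0,-30],0],
])

```text
t: 18.83
eef_pos: [681.6, -162.7, 241.2]
orientation: [[0.989, -0.148, 0.003], [-0.148, -0.989, -0.001], [0.003, 0.001, -1.0]]
wrist_force: [0.9, 0.4, 0.1]
grip_width: 0.6
```

>>> play_rows([
  [[-30,-10,0],0],
  [[-35,-10,0],0],
  [[-25,-10,0],0],
  [[0,0,0],0],
  [[0,0,0],0],
  [[0,0,0],0],
])

```text
t: 19.33
eef_pos: [597.1, -119.8, 238.0]
orientation: [[0.989, -0.148, 0.002], [-0.148, -0.989, -0.001], [0.002, 0.0, -1.0]]
wrist_force: [-0.0, -0.7, -0.4]
grip_width: 0.7
```

```bash
python3 look.py i1 63 0 0; python3 - <<'E'
from fit import *
im=cv2.imread("pics/i1.png");p=optics.camera_params("wrist")
K,n,e=rack_fit(im,p,(*loc(63,0),np.radians(-8.5)));print(rel(L,K),n,e)
for c in ("wrist","scene","side"):
  if c!="wrist": cv2.imwrite(f"pics/i_{c}.png",optics.capture(c))
  for n in ["rack","loader","lane_stop"]:
    print(c,n,[(np.round(q["position"],1).tolist(),round(q["score"],2), np.round(R2(L[2]).T@(np.array(q["position"])[:2]-L[:2]),1).tolist()) for q in mark_of(c,n)[:1]])
cv2.imwrite("pics/i1z.png",cv2.resize(im[0:190,150:415],None,fx=3,fy=3,interpolation=cv2.INTER_CUBIC))
E
```

```text
t 19.33 local [ -9.5 -68.6] z 238.0 relyaw 0.01 f_local [ 0.1 -0.7] -0.4 g 0.7
K [678.05 -62.13] -8.41 42 0.49 rel [62.06  0.45  0.09]
[62.38825072  0.23144735  0.07737774] 42 0.4754149276777845
wrist rack [([676.1, -65.0, 11.0], 0.77, [60.6, -2.7])]
wrist loader [([618.3, -52.9, -0.4], 0.87, [1.6, 0.7])]
wrist lane_stop [([731.3, -75.0, 8.4], 0.78, [116.6, -4.4])]
scene rack [([429.4, -401.7, -1.9], 0.69, [-133.7, -372.1])]
scene loader [([614.9, -49.7, -1.3], 0.94, [-2.2, 3.4])]
scene lane_stop []
side rack [([678.9, -63.9, 13.4], 0.81, [63.2, -1.2])]
side loader [([612.8, -50.9, 1.1], 0.97, [-4.1, 1.9])]
side lane_stop [([732.5, -72.8, 8.5], 0.69, [117.5, -2.1])]
```

View pics/i1z.png

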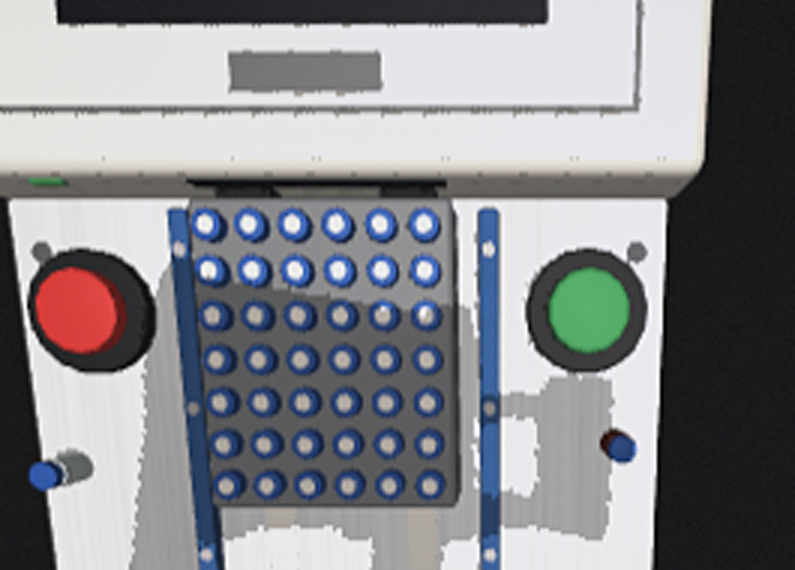

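View pics/i_scene.png

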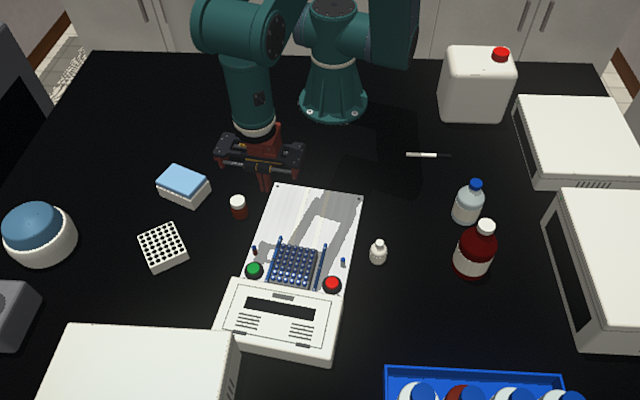

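```bash
python3 - <<'E'
from h import *
p=optics.camera_params("wrist")
for n,u,z in [("railR far",(312.7,69.7),24),("railL far",(150+178/3,69.8),24),("rack front",(256.7,66.3),48),("rack rear",(150+340/3,505/3),48)]:
    W=ray(p,u,z)[0]; print(n,(R2(L[2]).T@(W[:2]-L[:2])).round(1))
E
```

```text
railR far [115.5 -59.8]
railL far [115.3  58.5]
rack front [115.4  -0.5]
rack rear [ 5.6 -2.3]
```

The rack's front is level with the far ends of the rails (115.4 mm against 115.4 mm in the same view), so it is home. The green key is up, the red key is untouched and the arm is clear, so I'm handing in.

```bash
python3 -c "
from h import *
where(); print(hand_in())"
```

```text
t 19.93 local [-10.5 -68.4] z 237.5 relyaw 0.01 f_local [-0.7 -0. ] -0.3 g 0.5
the job is handed in; nothing more can be done
None
```

The rack is home against the bumpers, the green key was pressed fully down and let go, and I handed the job in at 19.9 s; it gave no verdict.

I squared and centred the rack on the apron with a two-finger push from the right, then pushed it straight down the lane from behind.

**Rack home:** The push force rose to about 5 N and the rack stopped moving. In the last wrist picture its front is level with the far ends of the rails. It is about 0.3 mm off centre and turned less than 0.1°.

**Green key:** With the shut fingertips it met a hard stop at 28.2 mm, about 5.8 of its 6 mm, at 14.5 N.

**End state:** In the last pictures both keys look up, the loose vials, bottles and other things look undisturbed, and the arm is clear with no force on it. I saw no sign of contact with the rails.

**Checks that disagreed:**
- My fixed loader fit put the rack at x ≈ 62 mm instead of 64 mm. The rail ends in the same view read 4 to 5 mm short as well, so I put this down to calibration.
- The scene network's last "rack" result pointed at the wrong place, near the spare rack, and I ignored it.

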